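# Show the tee fitting to the inspection camera

### The job

Lift the tee-shaped pipe fitting off its post on the wooden rack and hold it up in the air in front of the inspection camera: side branch pointing straight into the lens, mouth of the branch centred on the lens axis 10 cm in front of the glass, and the straight run upright as the camera sees it (in the camera's own up-down direction, not rolled sideways). Finish while still gripping it there, motionless; the program ends holding the tee and does not put it down. Do not bump the camera or its stand, and leave the elbow, the coupling, the flange and the bin where they are.

Things in the scene. Friction and masses are not known exactly. Their poses are not given: they have to be found in the camera images.
- tee: light-grey metal tee, 0.24 to 0.39 kg: straight run (outside 44, bore 35, length 84) upright over a rack post; side branch, same diameters, at half height, mouth 56 from the run's axis. Origin: centre of the run's lower end; z up the run; x out along the branch. Small screw bosses on the branch's top and the run's back. Grip the run from above across its 44, closing along the tee's y
- tee_mouth (a point): centre of the open end of the tee's branch: (56, 0, 42) mm in the tee's frame
- tee_mid (a point): centre of the tee, where the axes of run and branch cross: (0, 0, 42) mm in the tee's frame
- rack: fixed wooden board 100 x 360 x 15 with three upright steel posts (diameter 24, tops 45 above the board) along its y axis at -125, 0, +125. Origin: centre of its underside, on the table. Tee, coupling and elbow stand on the board, each loosely over a post (5 mm play all round), in any order; to clear its post a fitting rises straight up more than 45
- camera_head: grey inspection camera, box 68 x 50 x 52, black barrel of diameter 40, white ring light of diameter 68; looks obliquely down, roughly at the robot. Origin: its tilt pivot, 45 behind the lens glass; -x = viewing direction (the branch must point along +x); y level; z = the camera's own up. Pivot 250 to 320 up, tilt 0.25 to 0.55 rad and heading vary between starts, then stay
- lens (a point): centre of the lens glass, (-45, 0, 0) mm in the camera_head frame
- focus (a point): the point in the air on the lens axis 100 mm in front of the glass, (-145, 0, 0) mm in the camera_head frame; the branch's mouth belongs here; nothing visible marks it
- camera_stand: the fixed camera stand: dark base plate 150 x 170 x 14, steel column of diameter 24 up to 364 high, 95 behind the origin, with carriage and camera on it. Origin: on the table straight below the camera's pivot; -x is the heading in which the camera looks
- coupling: bystander: plain straight tube, outside diameter 44, height 70, standing over a rack post. Origin: centre of its lower end
- elbow: bystander: 90 degree elbow, tube diameter 44, overall height 90, standing over a rack post, outlet level at its top along its x with the mouth 50 from the upright axis. Origin: centre of its lower end
- flange: bystander: loose round floor flange, plate of diameter 96 x 7 with a socket of diameter 44 up to height 42, on the table. Origin: centre of its underside
- bin: bystander: fixed galvanised bin 260 x 200 x 110 high with spare fittings in it, at the side of the table. Origin: centre of its underside
There are look-alikes about, which are no part of the job. What is shaped like the tee but black or blue is not meant.

How it is judged:
By the outcome, as a careful person would: the job done as asked, in the order asked, and still so for the second after the job is handed in, while the arm keeps its last pose, push and grip.
It also fails if it takes over 32 s, if anything falls off the work surface, if the arm or the gripper's body presses on something with over 40 N, if the wrist force passes 120 N, or if a joint passes its speed limit or range.

### The arm

A 6-joint arm with a two-finger parallel gripper is mounted at the origin on the work surface. World frame = base frame: x ahead of the robot, y to its left, z up, the work surface at z = 0. Lengths are in m, angles in degrees, forces in N, time in s.
With the tool pointing down it reaches from about 0.35 to 0.875 m from the base axis. Payload 4.2 kg.
Tool frame: the origin (TCP) lies at the very end of the fingers, on their centre line; the grasp point (between the pads) lies 19 mm behind it; z points along the fingers, x is the direction in which the jaws open and shut, and the axes are right-handed (so a half turn about z gives the same grasp; the last joint's range is limited). The gripper opens to 87 mm and grips with 3 to 60 N. Pads are 19 mm wide; open, the fingers measure 117 mm over their backs; the gripper's body (75 mm by 190 mm) begins 51 mm behind the grasp point.
Start: joints at [90.046, 22.042, 0.453, 0, -68.411, -14.817], TCP at [0.159, 0.604, 0.223] pointing down, gripper open.
Joint ranges: [-179.83, 179.83], [-69.29, 118.12], [-61.27, 80.66], [-181.25, 117.63], [-171.15, -9.14], [-177.46, 177.46]. Speed limits (degrees/s): [159.86, 159.86, 180, 180, 180, 180].

### API

Orientations are given as a 3x3 rotation matrix whose columns are the frame's x, y, z axes.
In Python, from station import r gives the robot as it stands.
- The arm moves only by the shell command python3 -m jog 'ROWS' [OPENING]. ROWS is JSON, a list of rows, each a list of 2 entries, a list of its own where there are three numbers: the shift along the tool's x, y, z in m, then the turn, a rotation vector about the tool's x, y, z in units of 5 degrees (1.0 is 5 degrees). A call has exactly 10 rows; each row is the pose to reach, as a shift and turn from the pose commanded when the call began, along the tool's axes at that moment; what a row does not reach only later rows make up. A row lasts 1/12 s, in which the tool goes at most 41.7 mm and 7.16 degrees, less where a joint would pass 70% of its speed; a pose out of reach is approached as far as the arm can. A call with a gripper value outside its range is refused whole. OPENING is the finger opening in m, from 0 to 0.087, set as the call begins (- or left out, the last holds). The fingers move at their own pace and stop on an object; the grip force is fixed at half the most. Time passes only in rows, so rows that repeat a pose let the fingers close, or fill a call up. It gives the time, the measured TCP pose, the force and the opening at its end, in the units of the state.
- r.sense(): the state, without advancing time (a new reading comes with each control period).
- r.capture(name): name is "scene" or "top"; returns (picture, depth): 480x640x3 uint8, blue, green, red; 480x640 float32, m along the optical axis (not along the pixel's ray), 0 where there is no reading.
- r.calibration(name): a dict with "fx", "fy", "cx", "cy" (pixels), "R" (3x3) and "t" (3): a world point X has camera coordinates R X + t. Camera axes: x right, y down, z forward; pixel columns grow to the right and rows downward; lengths in m; the calibration is good to about 2 mm. A picture is of the moment at which its call begins. calibration takes no time and is no camera call.
- r.finish_job(): hands the job in, once; it reports no verdict.
Trained networks look in the newest picture that a camera, given by its name, has taken for a name from the list of things; names that differ only in an ending like _2 or _b are one class to them, and where a whole thing is asked for, a point or a joint stands for the part that bears it (a point fixed in the world has none). Each returns a list of dicts, best first, with "confidence" (0 to 1); they miss things now and then, are a little off and sometimes report something else, mostly with a low value. They report only what shows in the picture. A call takes as long as a camera call. They do not tell look-alikes from the thing itself.
- r.cut_out(query, camera): "region" (480x640 bool, what is visible of it) and "uv" ([column, row] in pixels, amid what is visible of it).
The state is a dict: "time_s": time; "joints": joint angles; "joint_velocities": joint speeds; "effort": joint torques, N m; "tcp_pos": TCP position; "ee_rot": TCP orientation; "wrist_force": force on the tool from outside, world axes, zero at the start; "moment": the same for the moment, N m; "gripper_width": opening from 0.0 (shut) to 1.0 (fully open).
Only numpy, scipy, OpenCV 4.12 (cv2) and the standard library are available. Lean on these libraries where they do the work, as an engineer would, in place of code of your own. Each camera call takes 0.05 s, during which the arm holds its last target.

## Working session

There is one attempt and no reset: what is moved stays moved. The work goes in short steps, Python scripts to look and compute and a shell command to move; the robot and the scene stay as the last step left them, time stands still between calls to the robot, and variables do not carry over. Pictures are saved under pics/ and viewed, and the job is handed in when it is done.

```bash
mkdir -p pics; ls; python3 - <<'E'
from station import r
import cv2, numpy as np
for n in("scene","top"):
    p,d=r.capture(n); cv2.imwrite(f"pics/{n}0.png",p); np.save(f"{n}0.npy",d); c=r.calibration(n); print(n,c)
    cv2.imwrite(f"{n}0raw.png",p)
print(r.sense())
E
```

```text
pics
scene {'fx': 534.6731903752138, 'fy': 534.6731903752138, 'cx': 325.0299033501805, 'cy': 238.26750784755046, 'R': array([[-0.42451147,  0.90528238,  0.01593223],
       [ 0.51884187,  0.2576445 , -0.81512111],
       [-0.74201963, -0.33776195, -0.57907145]]), 't': array([ 0.23640908, -0.15627639,  1.88239633])}
top {'fx': 436.24352993986497, 'fy': 436.24352993986497, 'cx': 318.71336687787976, 'cy': 237.82106704853817, 'R': array([[-0.00751038, -0.99985006, -0.01560288],
       [-0.99499149,  0.00902741, -0.0995512 ],
       [ 0.09967713,  0.01477707, -0.9949101 ]]), 't': array([0.00698888, 0.59486185, 1.23775613])}
{'time_s': 0.1, 'joints': array([ 9.00461752e+01,  2.20866297e+01,  3.89989617e-01, -2.54093605e-02,
       -6.84118953e+01, -1.48163022e+01]), 'joint_velocities': array([ 0.01901595, -0.05970373,  0.11855591,  0.13090091,  0.12713043,
        0.00023244]), 'effort': array([ 3.34673268e-04, -3.91687846e+01,  1.87936825e+01,  4.23193574e+00,
        1.34667123e-02, -7.18475553e-05]), 'tcp_pos': array([0.15918702, 0.60384597, 0.22158213]), 'ee_rot': array([[-2.55099393e-01, -9.66914749e-01, -4.10841621e-04],
       [-9.66912896e-01,  2.55099709e-01, -1.89459626e-03],
       [ 1.93671864e-03, -8.60622936e-05, -9.99998121e-01]]), 'wrist_force': array([-0.65889468, -0.28846593, -0.21611826]), 'moment': array([-0.03933862, -0.00894423,  0.04258826]), 'gripper_width': 0.9979898525181113}
```

View pics/scene0.png

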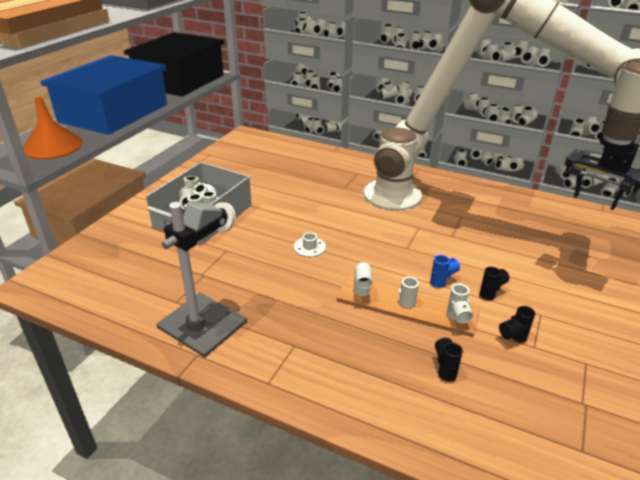

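View pics/top0.png

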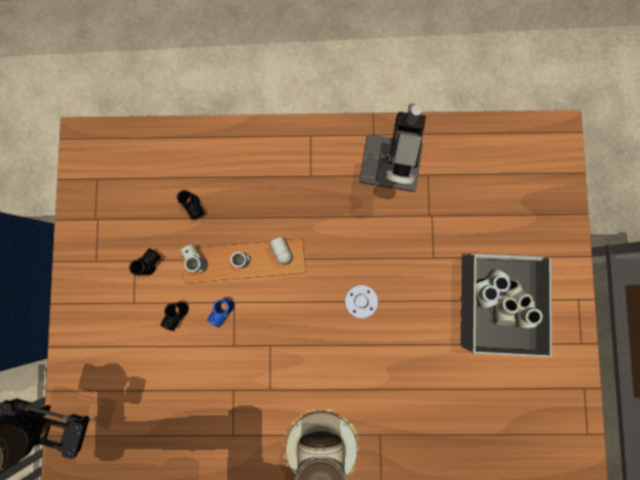

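Scene view: light-grey tee stands on the rack at about (460,303), with the coupling at (409,292), the elbow at (363,280) and the camera on its stand at (205,225). Top view: tee at (193,262), branch towards (187,249), and the camera head at about (405,150).

Candidates for the tee (top pixels):
- grey tee at (193,262), on the rack
- black tees at (190,204), (145,263) and (175,315)
- blue tee at (220,312)
- coupling at (239,260) and elbow at (281,250)
- grey fittings in the bin at about (510,300)

By the description I choose (193,262). I'll check it in a crop.

```bash
cat > h.py <<'E'
import numpy as np, cv2
from station import r
def pts(n,d,reg):
    c=r.calibration(n); v,u=np.nonzero(reg&(d>0)); z=d[v,u]
    X=np.c_[(u-c["cx"])/c["fx"]*z,(v-c["cy"])/c["fy"]*z,z]
    return (X-c["t"])@c["R"], np.c_[u,v]
def proj(n,X):
    c=r.calibration(n); Y=np.atleast_2d(X)@c["R"].T+c["t"]
    return np.c_[Y[:,0]/Y[:,2]*c["fx"]+c["cx"],Y[:,1]/Y[:,2]*c["fy"]+c["cy"]]
E
python3 - <<'E'
from h import *
D={}
for n in("scene","top"):
    p,d=r.capture(n); D[n]=(p,d)
    for q in("tee","camera_head","rack","elbow","coupling","flange","bin","lens"):
        for k,o in enumerate(r.cut_out(q,n)[:6]):
            P,_=pts(n,d,o["region"])
            print(n,q,k,round(o["confidence"],2),np.round(o["uv"]),o["region"].sum(),np.round(np.median(P,0),3),np.round(P.min(0),3),np.round(P.max(0),3))
            np.savez(f"c_{n}_{q}_{k}.npz",P=P,reg=o["region"])
    np.savez(f"im_{n}.npz",p=p,d=d)
a=cv2.resize(D["scene"][0][230:390,330:550],None,fx=3.6,fy=3.6,interpolation=cv2.INTER_CUBIC)
cv2.imwrite("pics/cs.png",a)
a=cv2.resize(D["top"][0][180:340,120:320],None,fx=3.6,fy=3.6,interpolation=cv2.INTER_CUBIC)
cv2.imwrite("pics/ct.png",a)
a=cv2.resize(D["top"][0][90:210,330:460],None,fx=5,fy=5,interpolation=cv2.INTER_CUBIC)
b=cv2.resize(D["scene"][0][190:360,140:260],None,fx=3.5,fy=3.5,interpolation=cv2.INTER_CUBIC)
cv2.imwrite("pics/cc.png",a);cv2.imwrite("pics/cc2.png",b)
E
```

```text
scene tee 0 0.96 [445. 268.] 718 [0.414 0.283 0.053] [ 0.257  0.23  -0.006] [0.432 0.322 0.088]
scene tee 1 0.9 [493. 281.] 630 [0.408 0.414 0.056] [ 0.349  0.389 -0.   ] [0.423 0.451 0.087]
scene tee 2 0.9 [446. 356.] 913 [0.724 0.378 0.057] [ 0.605  0.338 -0.002] [0.739 0.404 0.088]
scene tee 3 0.58 [520. 326.] 862 [0.537 0.503 0.058] [ 0.44   0.461 -0.002] [0.574 0.532 0.087]
scene tee 4 0.56 [460. 303.] 810 [0.544 0.359 0.073] [ 0.37   0.315 -0.007] [0.582 0.396 0.103]
scene tee 5 0.32 [406. 306.] 3134 [0.558 0.236 0.014] [ 0.45   0.041 -0.007] [0.6   0.41  0.074]
scene camera_head 0 0.75 [206. 216.] 1105 [ 0.779 -0.187  0.304] [ 0.441 -0.395 -0.002] [ 0.821 -0.16   0.338]
scene rack 0 0.71 [408. 308.] 3187 [0.557 0.242 0.014] [ 0.448  0.038 -0.005] [0.6   0.41  0.074]
scene rack 1 0.61 [364. 278.] 523 [0.565 0.111 0.074] [ 0.435  0.041 -0.005] [0.599 0.139 0.108]
scene elbow 0 0.95 [364. 281.] 586 [0.564 0.111 0.072] [ 0.407  0.053 -0.007] [0.599 0.142 0.108]
scene elbow 1 0.49 [209. 215.] 1060 [ 0.783 -0.187  0.306] [ 0.702 -0.234  0.237] [ 0.821 -0.161  0.338]
scene coupling 0
[... 1066 characters left out ...]
.338]
top rack 0 0.76 [242. 258.] 3077 [0.523 0.218 0.015] [ 0.467  0.046 -0.004] [0.594 0.409 0.1  ]
top rack 1 0.34 [403. 154.] 1230 [ 0.755 -0.2    0.309] [ 0.697 -0.286 -0.   ] [ 0.903 -0.162  0.338]
top elbow 0 0.55 [281. 251.] 408 [0.555 0.105 0.099] [ 0.52   0.079 -0.004] [0.593 0.152 0.11 ]
top coupling 0 0.7 [238. 259.] 133 [0.535 0.23  0.07 ] [0.514 0.203 0.02 ] [0.552 0.245 0.087]
top flange 0 0.72 [361. 297.] 857 [ 0.411 -0.119  0.007] [ 0.365 -0.167 -0.004] [ 0.458 -0.073  0.049]
top bin 0 0.88 [504. 302.] 8914 [ 0.404 -0.513  0.063] [ 0.269 -0.669 -0.004] [ 0.546 -0.402  0.117]
top lens 0 0.73 [408. 156.] 1201 [ 0.754 -0.2    0.309] [ 0.697 -0.283  0.007] [ 0.825 -0.162  0.338]
```

View pics/cs.png

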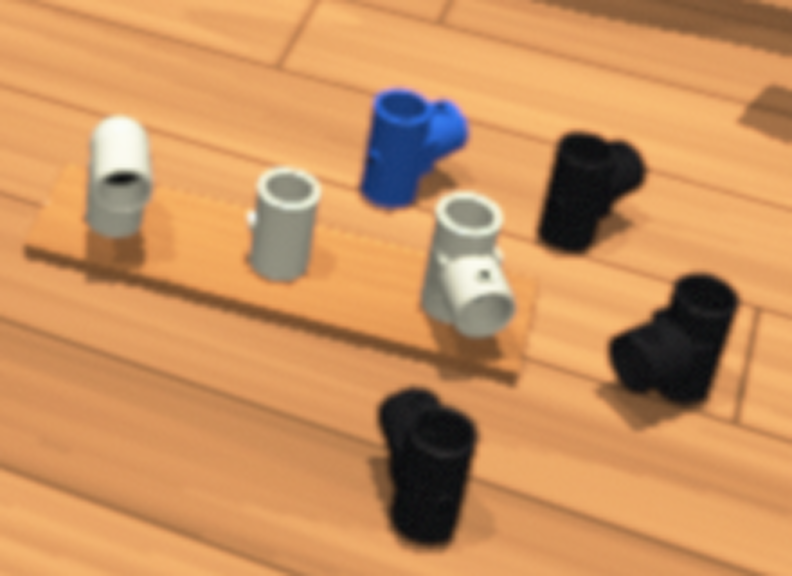

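View pics/ct.png

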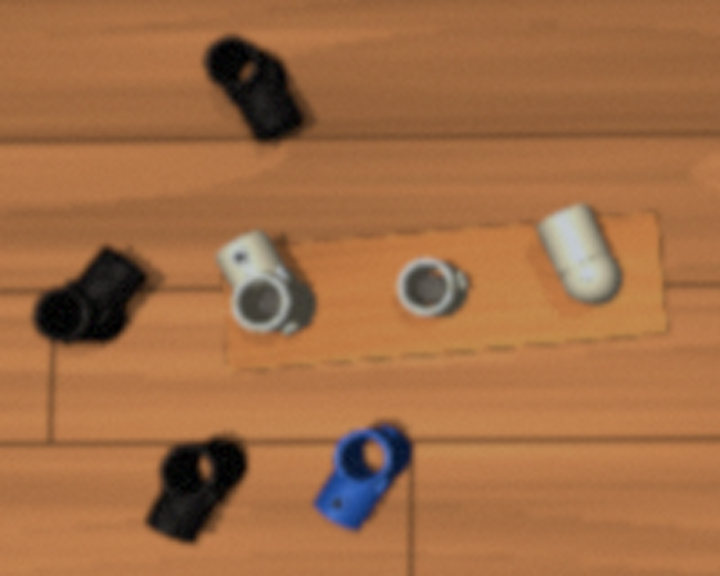

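View pics/cc.png

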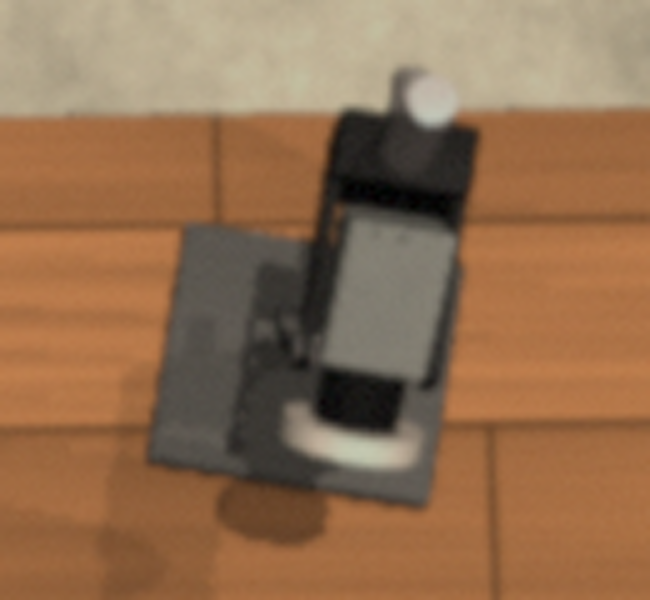

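View pics/cc2.png

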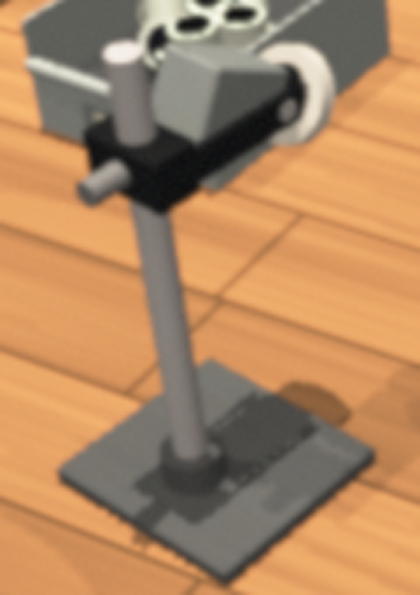

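The crops confirm it: the chosen fitting is light-grey, has a branch with a boss and stands on the rack; the other tees are black or blue and off the rack. Next I'll fit models of the tee and the camera to the depth data.

```bash
cat > fit1.py <<'E'
from h import *
from scipy.optimize import least_squares
def cyl(p,ax,r0,a,b):
    q=np.delete(p,ax,1); rad=np.hypot(q[:,0],q[:,1])-r0; h=np.maximum(a-p[:,ax],p[:,ax]-b)
    return np.minimum(np.maximum(rad,h),0)+np.hypot(np.maximum(rad,0),np.maximum(h,0))
def tee_sdf(p):
    o=np.minimum(cyl(p,2,.022,0,.084),cyl(p-[0,0,.042],0,.022,0,.056))
    i=np.minimum(cyl(p,2,.0175,-.1,.2),cyl(p-[0,0,.042],0,.0175,0,.2))
    return np.maximum(o,-i)
if __name__=="__main__":
    C=[]
    for n,k in(("scene",4),("top",2)):
        z=np.load(f"im_{n}.npz"); reg=np.load(f"c_{n}_tee_{k}.npz")["reg"]
        P,_=pts(n,z["d"],reg); P=P[(P[:,2]>.022)]; C.append(P); print(n,len(P),"top z pct",np.percentile(P[:,2],[90,97]))
    def res(x,P,zo=.015):
        c,s=np.cos(x[2]),np.sin(x[2]); R=np.array([[c,-s,0],[s,c,0],[0,0,1]])
        return tee_sdf((P-[x[0],x[1],zo+(x[3] if len(x)>3 else 0)])@R)
    for nm,P in(("scene",C[0]),("top",C[1]),("both",np.vstack(C))):
        best=min((least_squares(res,[.53,.355,a,0],args=(P,),loss="soft_l1",f_scale=.0015) for a in np.arange(0,6.3,.5)),key=lambda s:s.cost)
        e=np.abs(best.fun); print(nm,np.round(best.x,4),np.degrees(best.x[2])%360,"med",np.median(e))
        np.save("tee.npy",best.x)
    # rack pose
    from scipy.spatial import cKDTree
    for n in("scene","top"):
        z=np.load(f"im_{n}.npz"); P,_=pts(n,z["d"],np.load(f"c_{n}_rack_0.npz")["reg"]); P=P[(P[:,2]>.011)&(P[:,2]<.02)]
        rc=cv2.minAreaRect((P[:,:2]*1000).astype(np.float32)); print(n,"rack",rc)
E
python3 fit1.py
cat > cam1.py <<'E'
from h import *
for n in("scene","top"):
    z=np.load(f"im_{n}.npz"); P,uv=pts(n,z["d"],np.ones((480,640),bool))
    m=(P[:,0]>.6)&(P[:,0]<1)&(P[:,1]>-.4)&(P[:,1]<-.08)&(P[:,2]>.008)
    P=P[m];uv=uv[m]; col=z["p"][uv[:,1],uv[:,0]]
    np.savez(f"cam_{n}.npz",P=P,uv=uv,col=col)
    for a in np.arange(0,.4,.03):
        k=(P[:,2]>=a)&(P[:,2]<a+.03)
        if k.sum(): print(n,round(a,2),k.sum(),np.round(np.percentile(P[k],[3,50,97],axis=0),3).tolist())
E
python3 cam1.py
```

```text
scene 752 top z pct [0.09526364 0.09895648]
top 455 top z pct [0.09726054 0.09952566]
scene [5.2390e-01 3.5200e-01 6.8371e+00 1.7000e-03] 31.737999631793173 med 0.001092440060050593
top [0.5231 0.3465 0.6334 0.0029] 36.29397492298822 med 0.0009463885174460403
both [0.5226 0.3511 0.5482 0.0027] 31.411971927897593 med 0.0010387221688789756
scene rack ((536.5852661132812, 227.6732177734375), (108.8358383178711, 359.587646484375), 5.00882625579834)
top rack ((532.4351806640625, 226.62881469726562), (99.85191345214844, 359.49566650390625), 4.571058750152588)
scene 0.0 2602 [[0.754, -0.295, 0.009], [0.839, -0.198, 0.013], [0.903, -0.13, 0.018]]
scene 0.03 212 [[0.828, -0.235, 0.031], [0.853, -0.21, 0.039], [0.867, -0.198, 0.058]]
scene 0.06 96 [[0.839, -0.222, 0.061], [0.852, -0.211, 0.076], [0.857, -0.206, 0.089]]
scene 0.09 98 [[0.841, -0.225, 0.091], [0.852, -0.211, 0.105], [0.856, -0.205, 0.118]]
scene 0.12 103 [[0.84, -0.224, 0.121], [0.853, -0.211, 0.136], [0.859, -0.206, 0.149]]
scene 0.15 114 [[0.839, -0.224, 0.151], [0.852, -0.21, 0.165], [0.858, -0.205, 0.179]]
scene 0.18 112 [[0
[... 561 characters left out ...]
363], [0.856, -0.206, 0.365]]
top 0.0 1574 [[0.746, -0.292, 0.009], [0.811, -0.179, 0.013], [0.899, -0.131, 0.018]]
top 0.03 42 [[0.827, -0.21, 0.032], [0.844, -0.203, 0.037], [0.861, -0.197, 0.044]]
top 0.12 1 [[0.84, -0.207, 0.147], [0.84, -0.207, 0.147], [0.84, -0.207, 0.147]]
top 0.24 32 [[0.719, -0.228, 0.248], [0.732, -0.185, 0.265], [0.842, -0.166, 0.27]]
top 0.27 824 [[0.7, -0.242, 0.273], [0.748, -0.195, 0.291], [0.876, -0.168, 0.299]]
top 0.3 914 [[0.738, -0.245, 0.301], [0.777, -0.206, 0.311], [0.856, -0.181, 0.329]]
top 0.33 199 [[0.78, -0.23, 0.33], [0.792, -0.211, 0.334], [0.842, -0.187, 0.358]]
top 0.36 86 [[0.832, -0.228, 0.36], [0.842, -0.218, 0.363], [0.852, -0.208, 0.367]]
```

```bash
cat > cam2.py <<'E'
from h import *
from fit1 import cyl
from scipy.optimize import least_squares
def boxsdf(p,h):
    q=np.abs(p)-h; return np.linalg.norm(np.maximum(q,0),axis=1)+np.minimum(q.max(1),0)
def Rc(hd,t): # columns x,y,z of camera_head
    h=np.array([np.cos(hd),np.sin(hd),0]); u=np.array([0,0,1.])
    x=np.cos(t)*h+np.sin(t)*u; z=-np.sin(t)*h+np.cos(t)*u
    return np.c_[x,np.cross(z,x),z]
if __name__=="__main__":
  for n in("scene","top"):
    z=np.load(f"cam_{n}.npz"); P,c=z["P"],z["col"].astype(float)
    pl=P[(P[:,2]>.008)&(P[:,2]<.02)]; 
    im=(np.round((pl[:,:2])*1000)).astype(np.float32); print(n,"plate",cv2.minAreaRect(im))
    cl=P[(P[:,2]>.06)&(P[:,2]<.22)] if n=="scene" else P[P[:,2]>.345]
    f=least_squares(lambda x:(np.hypot(*(cl[:,:2]-x).T)-.012) if n=="scene" else np.maximum(np.hypot(*(cl[:,:2]-x).T)-.012,0),[.846,-.216],loss="soft_l1",f_scale=.001)
    print(" column",f.x,np.median(np.abs(f.fun)), "top med",np.median(P[P[:,2]>.36],0))
    s=f.x
    br=c.mean(1); H=P[:,2]>.235
    print(" bright hist",np.histogram(br[H],12)[0],np.histogram(br[H],12)[1].round())
    d=np.hypot(*(P[:,:2]-s).T)
    b=H&(br>95)&(br<185)&(d>.045)&(c.max(1)-c.min(1)<40)
    # box fit with gray points
    def rb(x,Q): return boxsdf((Q-x[:3])@Rc(x[3],x[4]),np.array([.034,.025,.026]))
    Q=P[b]
    best=min((least_squares(rb,[.775,-.205,.30,hd,t],args=(Q,),loss="soft_l1",f_scale=.0015) for hd in(-.3,-.15,0,.15) for t in(.3,.5)),key=lambda s:s.cost)
    print(" box",len(Q),best.x.round(4),np.degrees(best.x[3:]).round(2),np.median(np.abs(best.fun)))
    R=Rc(*best.x[3:]); x=best.x
    w=H&(br>190)&(d>.08); W=(P[w]-x[:3])@R; print(" white in box frame",w.sum(),np.percentile(W,[3,25,50,75,97],axis=0).round(4).tolist())
    k=H&(br<70); K=(P[k]-x[:3])@R; print(" dark",k.sum(),np.percentile(K,[3,50,97],axis=0).round(4).tolist())
    # pivot from column
    hd=x[3]; piv=s-.095*np.array([np.cos(hd),np.sin(hd)])
    # axis z at piv
    l=((piv-x[:2])@[np.cos(hd),np.sin(hd)])/np.cos(x[4]); A=x[:3]+l*R[:,0]
    print(" pivot",piv.round(4),"axis pt",A.round(4),"l",l)
    a=np.full((480,640,3),0,np.uint8)
E
python3 cam2.py
```

```text
scene plate ((825.7880249023438, -213.61114501953125), (173.1475372314453, 154.59014892578125), 79.61113739013672)
 column [ 0.84396189 -0.21831745] 0.000935363950321985 top med [ 0.84663202 -0.21574748  0.36333529]
 bright hist [485 231 118 295 145 328 278 285  94  42  78 110] [ 12.  31.  50.  69.  88. 106. 125. 144. 163. 182. 201. 220. 239.]
 box 394 [ 0.7686 -0.1957  0.2941  0.0887  0.3319] [ 5.08 19.02] 0.006594730198156755
 white in box frame 170 [[-0.0618, -0.0143, -0.0234], [-0.0563, 0.0068, 0.0005], [-0.0508, 0.022, 0.0117], [-0.0466, 0.0277, 0.0169], [-0.0406, 0.0345, 0.0225]]
 dark 841 [[-0.0314, -0.0577, -0.0521], [0.0704, 0.0025, -0.0219], [0.0919, 0.0241, 0.0042]]
 pivot [ 0.7493 -0.2267] axis pt [ 0.7468 -0.1977  0.2866] l -0.02323009703161914
top plate ((826.05517578125, -199.1492919921875), (201.584716796875, 151.5878448486328), 79.77783203125)
 column [ 0.8418701  -0.21800089] 0.0 top med [ 0.84209593 -0.21809106  0.36310678]
 bright hist [110 261 345 220 113  87  96 592  37  40  44 110] [  0.  16.  32.  48.  63.  79.  95. 111. 127. 143. 159. 174. 190.]
 box 770 [ 0.7598 -0.2005  0.2888 -0.0394  0.4586] [-2.26 26.28] 0.0028028053898566815
 white in box frame 2 [[-0.0505, -0.0004, 0.0285], [-0.0504, 0.0012, 0.0291], [-0.0502, 0.0031, 0.0299], [-0.0501, 0.0049, 0.0306], [-0.05, 0.0066, 0.0313]]
 dark 985 [[-0.0383, -0.0421, -0.0429], [0.0556, -0.0015, -0.0159], [0.0933, 0.028, 0.0198]]
 pivot [ 0.7469 -0.2143] axis pt [ 0.7475 -0.2     0.2827] l -0.01371435679260848
```

```bash
cat > cam3.py <<'E'
from h import *
from cam2 import *
z=np.load("cam_top.npz"); P,uv,c=z["P"],z["uv"],z["col"].astype(float)
br=c.mean(1); 
b=(br>105)&(br<140)&(P[:,2]>.28)&(np.hypot(*(P[:,:2]-[.842,-.218]).T)>.03)
M=np.zeros((480,640),np.uint8); M[uv[b,1],uv[b,0]]=1
k,lab,st,_=cv2.connectedComponentsWithStats(M,connectivity=4); i=1+st[1:,4].argmax(); print(st[i])
m=lab[uv[:,1],uv[:,0]]==i; Q=P[m]
for _ in range(4):
    o=np.median(Q,0) if _==0 else Q.mean(0); U,S,V=np.linalg.svd(Q-o); nrm=V[2]*np.sign(V[2,2]); Q=Q[np.abs((Q-o)@nrm)<.003]
print("top face n",nrm.round(4),"tilt",np.degrees(np.arccos(nrm[2])),"hd from n",np.degrees(np.arctan2(-nrm[1],-nrm[0])),len(Q),"ctr",o.round(4))
y=np.cross(nrm,[1,0,0]);y/=np.linalg.norm(y);x=np.cross(y,nrm)
q=np.c_[(Q-o)@x,(Q-o)@y]*1000; rc=cv2.minAreaRect(q.astype(np.float32)); print(rc)
cc=o+x*rc[0][0]/1000+y*rc[0][1]/1000; print("face centre",cc.round(4))
bx=cv2.boxPoints(rc)/1000; 
for a,b2 in((0,1),(1,2)):
    v=(bx[b2]-bx[a]); w=v[0]*x+v[1]*y; print("edge",np.linalg.norm(v).round(4),(w/np.linalg.norm(w)).round(4))
# ring: bright points both cams
for n in("scene","top"):
    z=np.load(f"cam_{n}.npz"); P,uv,c=z["P"],z["uv"],z["col"].astype(float); br=c.mean(1)
    w=(br>(175 if n=="scene" else 135))&(P[:,2]>.235)&(P[:,0]<.76); W=P[w]; print(n,"ring",len(W),np.percentile(W,[3,50,97],axis=0).round(4).tolist())
    np.save(f"ring_{n}.npy",W)
E
python3 cam3.py
```

```text
[395 134  26  31 568]
top face n [-0.4656  0.07    0.8822] tilt 28.08568425857216 hd from n -8.547279496847272 511 ctr [ 0.7661 -0.2054  0.321 ]
((-0.3173789978027344, 0.10803604125976562), (45.5376091003418, 64.34513854980469), 78.98355102539062)
face centre [ 0.7658 -0.2053  0.3208]
edge 0.0643 [ 0.8687 -0.1544  0.4707]
edge 0.0455 [0.1691 0.9855 0.0111]
scene ring 192 [[0.7051, -0.2148, 0.2546], [0.7157, -0.1778, 0.2868], [0.736, -0.1651, 0.2977]]
top ring 118 [[0.6973, -0.2199, 0.284], [0.7038, -0.1935, 0.2923], [0.7125, -0.1709, 0.2981]]
```

```bash
cat > cam4.py <<'E'
from h import *
from cam2 import *
def model(P,x,ringx):
    hd,t=x[3],x[4]; R=Rc(hd,t); L=(P-x[:3])@R
    R0=Rc(hd,0); S=(P-[x[0],x[1],0])@R0
    bx=boxsdf(L-[.034+x[5],0,0],np.array([.034,.025,.026])); ba=cyl(L,0,.020,-.045,.0+x[5])
    ri=np.maximum(cyl(L,0,.034,-.045-ringx[0],-.045+ringx[1]),-cyl(L,0,.020,-.2,.2))
    co=cyl(S-[.095,0,0],2,.012,0,.364)
    D=np.c_[bx,ba,ri,co]; return D
def f(x,P): 
    return np.clip(np.abs(model(P,x,(0.002+x[6],.010+x[7]))).min(1),0,.006)
for n in("scene","top"):
    z=np.load(f"cam_{n}.npz"); P=z["P"]; P=P[P[:,2]>.05]
    s=least_squares(f,[.749,-.202,.282,np.radians(-9.5),np.radians(28),0,0,0],args=(P,),x_scale=[.01,.01,.01,.1,.1,.01,.01,.01],diff_step=1e-3,loss="soft_l1",f_scale=.002)
    D=np.abs(model(P,s.x,(0.002+s.x[6],.010+s.x[7]))); a=D.argmin(1); e=D.min(1)
    print(n,s.x.round(4),np.degrees(s.x[3:5]).round(2),[(int(((a==i)&(e<.005)).sum()),round(float(np.median(e[(a==i)&(e<.005)])),4)) for i in range(4)],(e>.006).sum())
    np.save(f"campose_{n}.npy",s.x)
    R=Rc(*s.x[3:5]); print("  focus",(s.x[:3]-.145*R[:,0]).round(4))
# overlay
for n in("scene","top"):
    x=np.load(f"campose_{n}.npy"); im=np.load(f"im_{n}.npz")["p"]; R=Rc(*x[3:5])
    u0=[190,130] if n=="scene" else [330,90]
    a=cv2.resize(im[u0[1]:u0[1]+150,u0[0]-40:u0[0]+120],None,fx=5,fy=4.9999,interpolation=cv2.INTER_CUBIC) if 0 else None
    o=np.array([140,190]) if n=="scene" else np.array([340,90]); w=130
    a=cv2.resize(im[o[1]:o[1]+w,o[0]:o[0]+w],None,fx=4.6,fy=4.6,interpolation=cv2.INTER_CUBIC)
    def ln(A,B,col):
        q=(proj(n,np.array([A,B])@R.T+x[:3])-o+.5)*4.6; cv2.line(a,*[tuple(int(v) for v in p) for p in q],col,1)
    b0=x[5];X=[b0,b0+.068];Y=[-.025,.025];Z=[-.026,.026]
    for y in Y:
        for zz in Z: ln([X[0],y,zz],[X[1],y,zz],(0,255,0))
        for xx in X: ln([xx,y,Z[0]],[xx,y,Z[1]],(0,255,0))
    for xx in X:
        for zz in Z: ln([xx,Y[0],zz],[xx,Y[1],zz],(0,255,0))
    for th in np.arange(0,6.28,.2):
        ln([-.045,.034*np.cos(th),.034*np.sin(th)],[-.045,.034*np.cos(th+.2),.034*np.sin(th+.2)],(0,0,255))
    ln([-.145,0,0],[.068,0,0],(255,0,0))
    cv2.imwrite(f"pics/ov_{n}.png",a)
E
python3 cam4.py
```

```text
scene [ 0.7506 -0.2014  0.2831 -0.1783  0.4758 -0.0028 -0.0035  0.0912] [-10.21  27.26] [(722, 0.0009), (97, 0.0015), (433, 0.0013), (1087, 0.0009)] 746
  focus [ 0.6237 -0.1785  0.2167]
top [ 0.7481 -0.2015  0.2818 -0.1744  0.4906 -0.001   0.      0.0063] [-9.99 28.11] [(844, 0.001), (186, 0.0009), (214, 0.0006), (290, 0.0018)] 466
  focus [ 0.6222 -0.1793  0.2135]
```

```bash
python3 -c "
import cv2,numpy as np
a=np.hstack([cv2.imread('pics/ov_scene.png'),cv2.imread('pics/ov_top.png')]);cv2.imwrite('pics/ov.png',cv2.resize(a,(800,400)))"
```

```text
(no output)
```

View pics/ov.png

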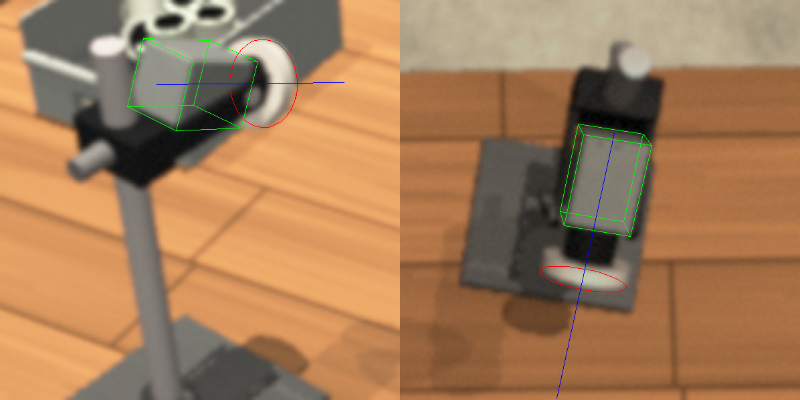

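Both cameras agree on the inspection camera's pose to about 2 mm and 1°. In the overlays, the box and ring outlines sit on the camera: the lens ring is near (272,83) on the left and (583,278) on the right. Next is a helper that works out the shifts and turns.

```bash
cat > aid.py <<'E'
from h import *
from scipy.spatial.transform import Rotation as Ro
def go(p,R,cur=None):
    s=r.sense() if cur is None else cur; Rc_=s["ee_rot"]
    sh=Rc_.T@(np.array(p)-s["tcp_pos"]); rv=np.degrees(Ro.from_matrix(Rc_.T@R).as_rotvec())/5
    print("t",round(s["time_s"],2),"shift",sh.round(4).tolist(),"turn",rv.round(3).tolist()); return sh,rv
def down(yaw):
    a=np.radians(yaw); x=np.array([np.cos(a),np.sin(a),0]); z=np.array([0,0,-1.]); return np.c_[x,np.cross(z,x),z]
E
python3 - <<'E'
from aid import *
s=r.sense(); s=dict(s); s["ee_rot"]=down(np.degrees(np.arctan2(-.9669,-.2551)))
s["tcp_pos"]=np.array([.159,.604,.223])
go([.523,.350,.20],down(123.5),s); go([.34,.477,.21],down(123.5+66),s)
E
```

```text
t 1.0 shift [0.1527, -0.4168, 0.023] turn [0.0, 0.0, 26.344]
t 1.0 shift [0.0766, -0.2074, 0.013] turn [0.0, 0.0, 13.144]
```

```bash
python3 -m jog '[[[0.0077,-0.0208,0.001],[0,0,1.3]],[[0.0153,-0.0417,0.002],[0,0,2.6]],[[0.023,-0.0625,0.003],[0,0,3.95]],[[0.031,-0.083,0.005],[0,0,5.3]],[[0.038,-0.104,0.006],[0,0,6.6]],[[0.046,-0.125,0.007],[0,0,7.9]],[[0.0535,-0.146,0.008],[0,0,9.2]],[[0.061,-0.167,0.009],[0,0,10.5]],[[0.069,-0.1875,0.01],[0,0,11.8]],[[0.0766,-0.208,0.012],[0,0,13.2]]]' 0.087
python3 - <<'E'
from aid import *
go([.523,.350,.20],down(123.5))
E
```

```text
time_s: 1.83
tcp_pos: [0.3418, 0.4766, 0.2108]
ee_rot: [[-0.988, -0.155, 0.0], [-0.155, 0.988, 0.001], [-0.0, 0.001, -1.0]]
wrist_force: [-0.0, -0.0, -0.5]
gripper_width: 0.999
t 1.83 shift [-0.1594, -0.1532, 0.0108] turn [0.008, 0.0, 13.081]
```

```bash
python3 -m jog '[[[-0.018,-0.017,0.001],[0,0,1.4]],[[-0.036,-0.034,0.002],[0,0,2.8]],[[-0.054,-0.052,0.003],[0,0,4.2]],[[-0.072,-0.069,0.004],[0,0,5.6]],[[-0.09,-0.086,0.005],[0,0,7]],[[-0.108,-0.103,0.006],[0,0,8.4]],[[-0.126,-0.12,0.008],[0,0,9.8]],[[-0.143,-0.137,0.01],[0,0,11.2]],[[-0.153,-0.147,0.011],[0,0,12.3]],[[-0.1594,-0.1532,0.0108],[0,0,13.1]]]'
python3 - <<'E'
from aid import *
go([.523,.350,.058],down(123.5))
for n in("scene","top"):
    p,d=r.capture(n); cv2.imwrite(f"pics/{n}1.png",p); np.savez(f"im1_{n}.npz",p=p,d=d)
    print(proj(n,r.sense()["tcp_pos"]))
p=cv2.imread("pics/scene1.png"); q=cv2.imread("pics/top1.png")
a=np.hstack([cv2.resize(p[180:340,380:540],(400,400)),cv2.resize(q[180:340,110:270],(400,400))]);cv2.imwrite("pics/g1.png",a)
E
```

```text
time_s: 2.67
tcp_pos: [0.5241, 0.3502, 0.1992]
ee_rot: [[-0.55, 0.835, -0.0], [0.835, 0.55, -0.001], [-0.0, -0.001, -1.0]]
wrist_force: [-0.4, 0.0, 0.4]
gripper_width: 1.0
t 2.67 shift [0.0005, -0.0009, 0.1412] turn [-0.009, 0.003, -0.027]
[[466.60690216 256.77673063]]
[[179.26230303 260.46451691]]
```

View pics/g1.png

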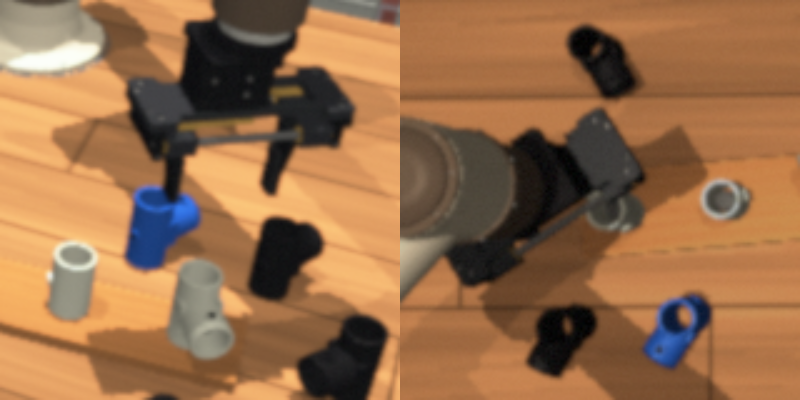

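The fingertips show at about (175,195) and (270,190) in the left crop; their midpoint (222,192) matches the projected TCP (216,192). The grey tee stands under them, so I'll descend.

```bash
python3 -m jog '[[[0,-0.001,0.01],[0,0,0]],[[0,-0.001,0.025],[0,0,0]],[[0,-0.001,0.041],[0,0,0]],[[0,-0.001,0.057],[0,0,0]],[[0,-0.001,0.073],[0,0,0]],[[0,-0.001,0.089],[0,0,0]],[[0,-0.001,0.105],[0,0,0]],[[0,-0.001,0.12],[0,0,0]],[[0,-0.001,0.133],[0,0,0]],[[0,-0.001,0.141],[0,0,0]]]' 0.087
python3 - <<'E'
from aid import *
n="scene"; p,d=r.capture(n); np.savez(f"im2_{n}.npz",p=p,d=d)
cv2.imwrite("pics/g2.png",cv2.resize(p[200:340,390:550],(800,700)[:2],interpolation=cv2.INTER_CUBIC)[:600])
E
```

```text
time_s: 3.6
tcp_pos: [0.5202, 0.3509, 0.0565]
ee_rot: [[-0.557, 0.83, -0.002], [0.83, 0.557, -0.002], [-0.0, -0.003, -1.0]]
wrist_force: [0.3, 0.1, -0.3]
gripper_width: 0.999
```

View pics/g2.png

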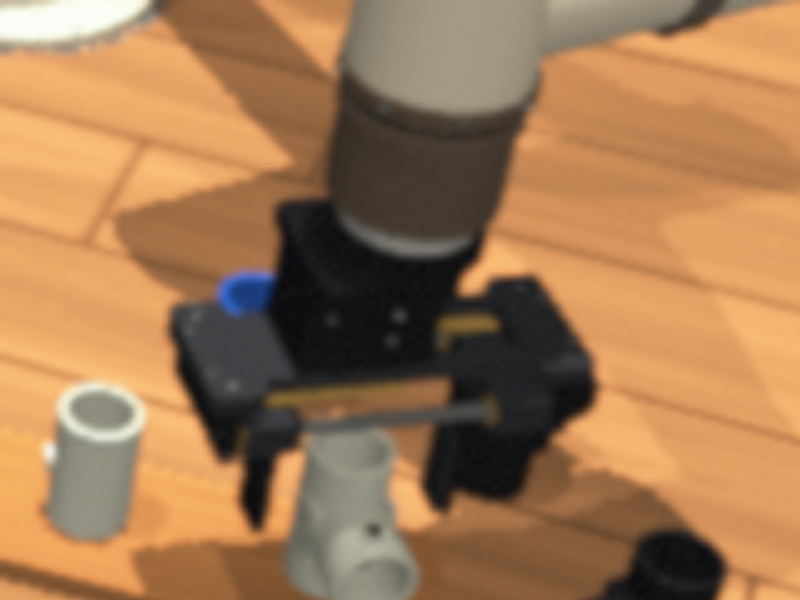

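The fingers straddle the run at crop (255,490) and (440,480), with the branch towards the viewer. Closing.

```bash
python3 -m jog '[[[0,0,0],[0,0,0]],[[0,0,0],[0,0,0]],[[0,0,0],[0,0,0]],[[0,0,0],[0,0,0]],[[0,0,0],[0,0,0]],[[0,0,0],[0,0,0]],[[0,0,0],[0,0,0]],[[0,0,0],[0,0,0]],[[0,0,0],[0,0,0]],[[0,0,0],[0,0,0]]]' 0.03
```

```text
time_s: 4.48
tcp_pos: [0.5221, 0.3509, 0.059]
ee_rot: [[-0.555, 0.832, 0.0], [0.832, 0.555, -0.0], [-0.0, 0.0, -1.0]]
wrist_force: [0.7, -0.6, 1.8]
gripper_width: 0.506
```

The opening is 44 mm, which is the run's diameter. Lifting straight up.

```bash
python3 -m jog '[[[0,0,-0.005],[0,0,0]],[[0,0,-0.015],[0,0,0]],[[0,0,-0.03],[0,0,0]],[[0,0,-0.05],[0,0,0]],[[0,0,-0.075],[0,0,0]],[[0,0,-0.1],[0,0,0]],[[0,0,-0.125],[0,0,0]],[[0,0,-0.145],[0,0,0]],[[0,0,-0.16],[0,0,0]],[[0,0,-0.165],[0,0,0]]]'
python3 - <<'E'
from aid import *
for n in("scene","top"):
    p,d=r.capture(n); np.savez(f"im3_{n}.npz",p=p,d=d)
    o=r.cut_out("tee",n)
    t=r.sense()["tcp_pos"]; g=proj(n,t)[0]; print(n,g)
    for k,x in enumerate(o[:7]):
        P,_=pts(n,d,x["region"]); print(k,x["confidence"],x["uv"],np.median(P,0).round(3))
        np.savez(f"c3_{n}_{k}.npz",reg=x["region"])
    u,v=g.astype(int); cv2.imwrite(f"pics/l_{n}.png",cv2.resize(p[v-70:v+80,u-75:u+75],(400,400),interpolation=cv2.INTER_CUBIC))
cv2.imwrite("pics/l.png",np.hstack([cv2.imread("pics/l_scene.png"),cv2.imread("pics/l_top.png")]))
E
```

```text
time_s: 5.32
tcp_pos: [0.5227, 0.3518, 0.2274]
ee_rot: [[-0.556, 0.831, 0.004], [0.831, 0.556, 0.004], [0.001, 0.005, -1.0]]
wrist_force: [0.8, -0.3, -2.3]
gripper_width: 0.504
scene [469.38189716 247.62100245]
0 0.89 [471.7, 254.3] [0.545 0.363 0.241]
1 0.87 [521.2, 327.1] [0.536 0.504 0.058]
2 0.83 [445.9, 357.4] [0.723 0.378 0.057]
3 0.61 [493.3, 278.7] [0.408 0.415 0.055]
4 0.6 [442.9, 268.3] [0.413 0.284 0.053]
top [176.11035317 261.11652331]
0 0.82 [188.9, 201.6] [0.695 0.368 0.059]
1 0.65 [218.7, 310.9] [0.388 0.285 0.058]
2 0.63 [171.3, 314.7] [0.381 0.416 0.057]
3 0.44 [179.8, 265.3] [0.506 0.338 0.227]
```

View pics/l.png

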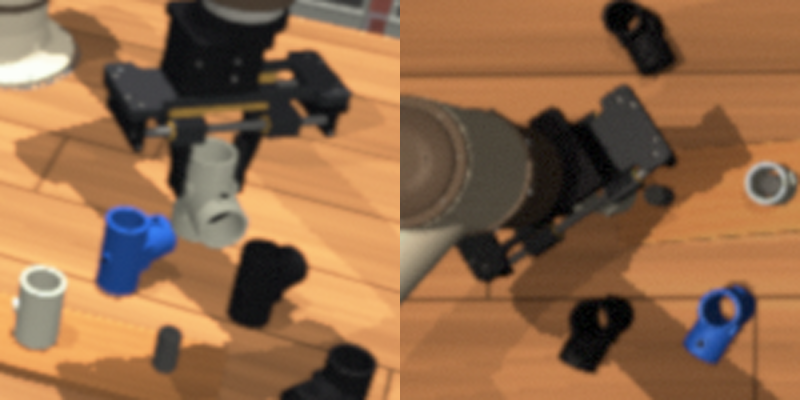

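The tee is lifted in the jaws (crop (212,195), branch facing the viewer) and its post at (167,350) is bare. Next I'll fit its pose in the hand.

```bash
cat > hand.py <<'E'
from aid import *
from fit1 import tee_sdf,cyl
from scipy.optimize import least_squares
from cam2 import Rc
def tee_sdf2(p): 
    return tee_sdf(p)
def fitpose(P,p0,R0):
    def rs(x):
        R=R0@Ro.from_rotvec(x[3:]).as_matrix(); return tee_sdf2((P-p0-x[:3])@R)
    best=None
    for dz in(-.3,0,.3):
      for dy in (-.2,.2):
        s=least_squares(rs,[0,0,0,0,dy,dz],x_scale=[.01]*3+[.2]*3,loss="soft_l1",f_scale=.0012)
        if best is None or s.cost<best.cost: best=s
    x=best.x; return p0+x[:3],R0@Ro.from_rotvec(x[3:]).as_matrix(),best
def hand_pts(n,d,im,reg,tcp,R):
    reg=cv2.dilate(reg.astype(np.uint8),np.ones((5,5)))>0
    P,uv=pts(n,d,reg); c=im[uv[:,1],uv[:,0]].astype(float)
    L=(P-tcp)@R
    m=(np.linalg.norm(P-tcp,axis=1)<.09)&(c.mean(1)>70)&(c.max(1)-c.min(1)<45)&(L[:,2]>-.045)
    return P[m]
E
cat > m1.py <<'E'
from hand import *
s=r.sense(); tcp,R=s["tcp_pos"],s["ee_rot"]
z=np.load("im3_scene.npz"); P=hand_pts("scene",z["d"],z["p"],np.load("c3_scene_0.npz")["reg"],tcp,R)
# nominal: tool x = tee y, tool z=-tee z, tee x = tool y
Rt=np.c_[R[:,1],R[:,0],-R[:,2]]
p0=tcp-R[:,2]*(-.043)*-1*-1; p0=tcp+R[:,2]*.043
p,Rf,b=fitpose(P,p0,Rt)
print(len(P),"med",np.median(np.abs(b.fun)),"pos in tool",(R.T@(p-tcp)).round(4),"rot err (tee axes,deg)",np.degrees(Ro.from_matrix(Rt.T@Rf).as_rotvec()).round(2))
print(Rf.round(3).tolist(), "yaw",np.degrees(np.arctan2(Rf[1,0],Rf[0,0])))
np.savez("teehand.npz",p=R.T@(p-tcp),R=R.T@Rf)
E
python3 m1.py
```

```text
793 med 0.00102098045941185 pos in tool [-0.003   0.0031  0.0354] rot err (tee axes,deg) [-3.11 -0.35 -0.66]
[[0.838, -0.545, -0.033], [0.546, 0.837, 0.043], [0.004, -0.054, 0.999]] yaw 33.06390475940397
```

```bash
cat > m2.py <<'E'
from hand import *
import sys
def constrained(P,tcp,R,bias=np.zeros(3)):
    Rt=np.c_[R[:,1],R[:,0],-R[:,2]]
    def rs(x): # x: y off, z off, pitch about y, yaw about z, xoff
        Rf=Rt@Ro.from_euler("yz",[x[2],x[3]]).as_matrix(); p=tcp+R@np.array([x[4],x[0],x[1]])
        return tee_sdf((P-p-bias)@Rf)
    best=min((least_squares(rs,[0,.043,a,c,0],x_scale=[.01,.01,.2,.2,.01],loss="soft_l1",f_scale=.0012) for a in(-.2,0,.2) for c in(-.2,.2)),key=lambda s:s.cost)
    return best
if __name__=="__main__":
    z=np.load("im3_scene.npz"); s=r.sense(); tcp,R=s["tcp_pos"],s["ee_rot"]
    P=hand_pts("scene",z["d"],z["p"],np.load("c3_scene_0.npz")["reg"],tcp,R)
    b=constrained(P,tcp,R); print(b.x.round(4),np.degrees(b.x[2:4]).round(2),np.median(np.abs(b.fun)),b.cost)
    L=(P-tcp)@R; print(np.percentile(L,[1,5,50,95,99],axis=0).round(3).tolist())
    import numpy as np
    im=z["p"]; 
    for nm,pp in(("fit",b.x),("nom",[0,.043,0,0,0])):
        a=cv2.resize(im[205:285,430:510],(480,480),interpolation=cv2.INTER_CUBIC)
        Rt=np.c_[R[:,1],R[:,0],-R[:,2]]@Ro.from_euler("yz",pp[2:4]).as_matrix(); p=tcp+R@np.array([pp[4],pp[0],pp[1]])
        t=np.linspace(0,6.283,60)
        for C in([.022*np.cos(t),.022*np.sin(t),0*t],[.022*np.cos(t),.022*np.sin(t),0*t+.084],[0*t+.056,.022*np.cos(t),.042+.022*np.sin(t)],[0*t+.056,.0175*np.cos(t),.042+.0175*np.sin(t)]):
            q=(proj("scene",np.array(C).T@Rt.T+p)-[430,205]+.5)*6; cv2.polylines(a,[q.astype(np.int32)],True,(0,0,255))
        cv2.imwrite(f"pics/h_{nm}.png",a)
    cv2.imwrite("pics/h.png",cv2.resize(np.hstack([cv2.imread("pics/h_fit.png"),cv2.imread("pics/h_nom.png")]),(800,400)))
E
python3 m2.py
```

```text
[ 0.006   0.0402 -0.0451 -0.0354  0.0006] [-2.59 -2.03] 0.00100553661814606 0.0005405061489347173
[[-0.023, -0.016, -0.044], [-0.022, -0.013, -0.042], [-0.005, 0.024, -0.019], [0.018, 0.057, 0.029], [0.022, 0.06, 0.036]]
```

View pics/h.png

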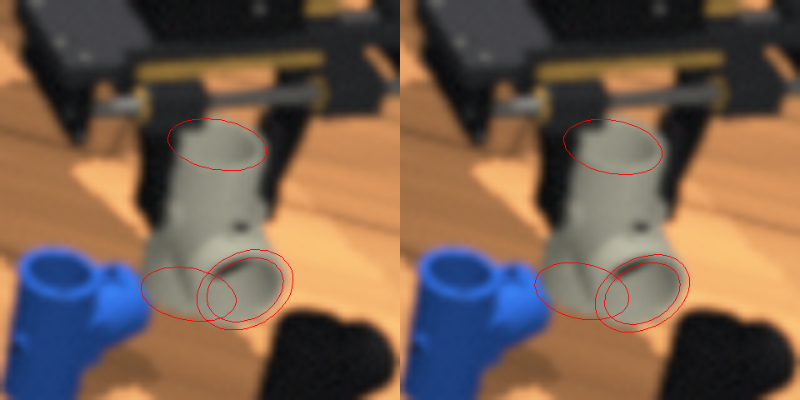

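The fit is close to nominal: yaw and pitch are within about 2°, and the outlines are within 1 px or so. I'll carry it to a standoff and measure it again there against the camera in the same picture.

```bash
cat > tgt.py <<'E'
from aid import *
from cam2 import Rc
piv=np.array([.7493,-.2015,.2825]); RC=Rc(np.radians(-10.1),np.radians(27.9))
focus=piv-.145*RC[:,0]
Rt=np.c_[RC[:,1],RC[:,0],-RC[:,2]]
def tcp_t(back=0): return focus+RC@np.array([-.060-back,0,.0005])
if __name__=="__main__":
    print(focus,tcp_t(),tcp_t(.08))
    go(tcp_t(.08)+[0,0,.05],Rt)
E
python3 tgt.py
```

```text
[ 0.62313984 -0.17902745  0.21465018] [ 0.5707053  -0.16968744  0.18701627] [ 0.50109969 -0.15728879  0.14958189]
t 5.52 shift [-0.4113, -0.2986, 0.0235] turn [-5.333, -2.125, 8.589]
```

```bash
python3 -m jog '[[[-0.008,-0.006,0],[-0.11,-0.04,0.17]],[[-0.021,-0.015,0],[-0.27,-0.11,0.43]],[[-0.037,-0.027,0],[-0.48,-0.19,0.77]],[[-0.058,-0.042,0],[-0.75,-0.3,1.2]],[[-0.082,-0.06,0],[-1.07,-0.42,1.72]],[[-0.107,-0.078,0],[-1.39,-0.55,2.23]],[[-0.132,-0.096,0],[-1.71,-0.68,2.75]],[[-0.156,-0.113,0],[-2.03,-0.81,3.26]],[[-0.181,-0.131,0],[-2.35,-0.93,3.78]],[[-0.206,-0.149,0],[-2.67,-1.06,4.3]]]'
python3 tgt.py
```

```text
time_s: 6.35
tcp_pos: [0.511, 0.095, 0.222]
ee_rot: [[-0.202, 0.948, 0.245], [0.978, 0.208, 0.004], [-0.047, 0.24, -0.97]]
wrist_force: [0.1, -0.5, -2.7]
gripper_width: 0.502
[ 0.62313984 -0.17902745  0.21465018] [ 0.5707053  -0.16968744  0.18701627] [ 0.50109969 -0.15728879  0.14958189]
t 6.35 shift [-0.2438, -0.0672, 0.0184] turn [-2.662, -1.056, 4.268]
```

```bash
python3 -m jog '[[[-0.027,-0.0075,0.002],[-0.3,-0.12,0.5]],[[-0.054,-0.015,0.004],[-0.6,-0.24,0.95]],[[-0.082,-0.0225,0.006],[-0.9,-0.36,1.43]],[[-0.11,-0.03,0.008],[-1.2,-0.48,1.92]],[[-0.14,-0.0385,0.01],[-1.53,-0.61,2.45]],[[-0.17,-0.047,0.012],[-1.85,-0.73,2.97]],[[-0.198,-0.0545,0.014],[-2.16,-0.86,3.46]],[[-0.221,-0.061,0.016],[-2.41,-0.96,3.87]],[[-0.237,-0.065,0.0175],[-2.58,-1.03,4.15]],[[-0.2438,-0.0672,0.0184],[-2.66,-1.06,4.27]]]'
python3 - <<'E'
from tgt import *
go(tcp_t(),Rt); go(tcp_t(.03),Rt)
for n in("scene","top"):
    p,d=r.capture(n); np.savez(f"im4_{n}.npz",p=p,d=d)
    g=proj(n,r.sense()["tcp_pos"])[0]; print(n,g)
    cv2.imwrite(f"pics/s_{n}.png",p)
E
```

```text
time_s: 7.18
tcp_pos: [0.5006, -0.1573, 0.1984]
ee_rot: [[0.177, 0.871, 0.458], [0.984, -0.157, -0.082], [0.0, 0.465, -0.885]]
wrist_force: [-1.3, 0.5, -2.8]
gripper_width: 0.503
t 7.18 shift [0.0003, 0.0577, 0.0432] turn [-0.037, 0.006, -0.024]
t 7.18 shift [0.0002, 0.0277, 0.0433] turn [-0.037, 0.006, -0.024]
scene [282.46961988 201.83760947]
top [381.47510324 267.77657284]
```

View pics/s_scene.png

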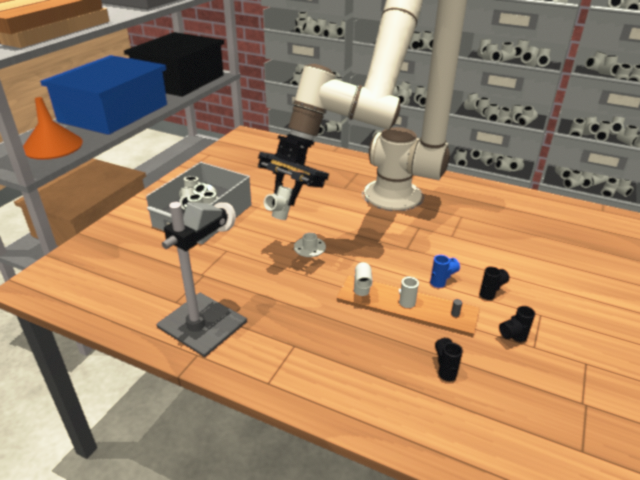

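View pics/s_top.png

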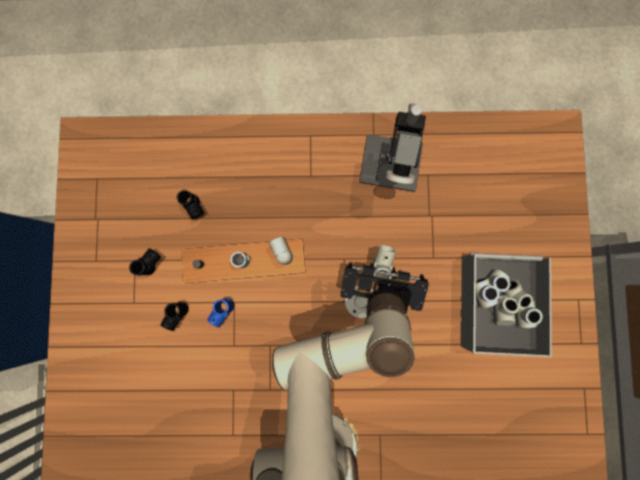

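The tee hangs in the jaws at scene (277,203), with the branch towards the camera head at (210,215). The top view shows the branch at (385,258) pointing at the lens at (400,178). Moving it to the focus pose.

```bash
python3 -m jog '[[[0,0.002,0.004],[0,0,0]],[[0,0.005,0.011],[0,0,0]],[[0,0.01,0.02],[0,0,0]],[[0,0.017,0.028],[0,0,0]],[[0,0.026,0.035],[0,0,0]],[[0,0.036,0.04],[0,0,0]],[[0,0.045,0.043],[0,0,0]],[[0,0.052,0.043],[0,0,0]],[[0,0.056,0.043],[0,0,0]],[[0,0.0577,0.043],[0,0,0]]]'
cat > m3.py <<'E'
from tgt import *
from hand import *
from m2 import constrained
import sys
tag=sys.argv[1]
s=r.sense(); tcp,R=s["tcp_pos"],s["ee_rot"]; go(tcp_t(),Rt)
for n in("scene","top"):
    D=[r.capture(n) for _ in range(3)]; p=D[-1][0]; d=np.median([x[1] for x in D],0)
    np.savez(f"im{tag}_{n}.npz",p=p,d=d)
    g=proj(n,tcp)[0].astype(int); 
    reg=np.zeros((480,640),bool); reg[g[1]-45:g[1]+45,g[0]-45:g[0]+45]=1
    P=hand_pts(n,d,p,reg,tcp,R); 
    cp=np.load(f"campose_{n}.npy"); C=Rc(*cp[3:5]); F=cp[:3]-.145*C[:,0]
    Rt0=np.c_[R[:,1],R[:,0],-R[:,2]]
    pf,Rf,b=fitpose(P,tcp+R[:,2]*.043,Rt0)
    m=pf+Rf@[.056,0,.042]
    print(n,len(P),"free: mouth in cam frame rel focus",(C.T@(m-F)*1000).round(1),"rotvec",np.degrees(Ro.from_matrix(C.T@Rf).as_rotvec()).round(1),"med",np.median(np.abs(b.fun)).round(4))
    b=constrained(P,tcp,R); x=b.x; Rf=Rt0@Ro.from_euler("yz",x[2:4]).as_matrix(); pf=tcp+R@np.array([x[4],x[0],x[1]]); m=pf+Rf@[.056,0,.042]
    print("   constr",(C.T@(m-F)*1000).round(1),np.degrees(Ro.from_matrix(C.T@Rf).as_rotvec()).round(1),"x",x.round(4),np.median(np.abs(b.fun)).round(4))
    o=np.array([150,150]) if n=="scene" else np.array([320,100]); w=180
    a=cv2.resize(p[o[1]:o[1]+w,o[0]:o[0]+w],(600,600),interpolation=cv2.INTER_CUBIC); k=600/w
    t=np.linspace(0,6.283,60)
    for E in([.022*np.cos(t),.022*np.sin(t),0*t],[.022*np.cos(t),.022*np.sin(t),0*t+.084],[0*t+.056,.022*np.cos(t),.042+.022*np.sin(t)]):
        q=(proj(n,np.array(E).T@Rf.T+pf)-o+.5)*k; cv2.polylines(a,[q.astype(np.int32)],True,(0,0,255))
    q=(proj(n,np.array([cp[:3],F])) -o+.5)*k; cv2.polylines(a,[q.astype(np.int32)],False,(255,0,0))
    cv2.imwrite(f"pics/m{tag}_{n}.png",a)
cv2.imwrite(f"pics/m{tag}.png",cv2.resize(np.hstack([cv2.imread(f"pics/m{tag}_{n}.png") for n in("scene","top")]),(800,400)))
E
python3 m3.py 5
```

```text
time_s: 8.12
tcp_pos: [0.5744, -0.1677, 0.1904]
ee_rot: [[0.173, 0.869, 0.463], [0.985, -0.154, -0.08], [0.001, 0.47, -0.883]]
wrist_force: [0.1, -0.8, -2.9]
gripper_width: 0.506
t 8.12 shift [-0.0026, -0.0045, 0.0014] turn [0.027, -0.025, 0.013]
scene 651 free: mouth in cam frame rel focus [0.3 4.3 0.3] rotvec [0.9 2.4 0.3] med 0.001
   constr [ 0.2  1.8 -2.8] [ 0.3  2.4 -2.2] x [-0.0011  0.0422  0.0546 -0.0412  0.0021] 0.0009
top 414 free: mouth in cam frame rel focus [-1.8 -1.   4.1] rotvec [ 0.7  0.7 -5.5] med 0.0008
   constr [-1.8 -1.   4.1] [ 0.1  0.5 -5.4] x [-0.0038  0.0402  0.0079 -0.0935  0.0011] 0.0008
```

View pics/m5.png

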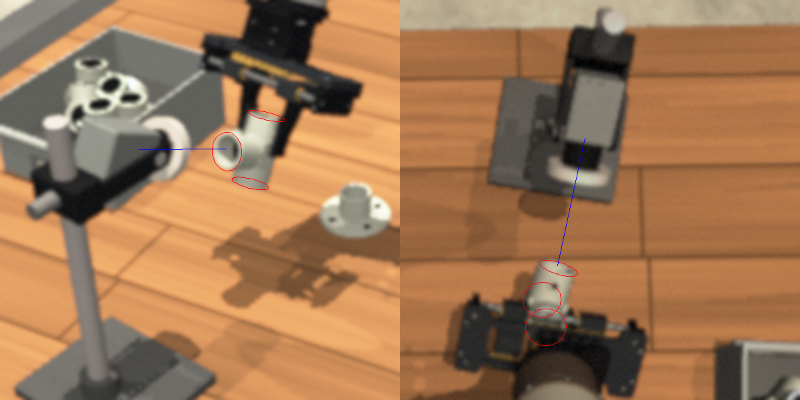

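Left: the mouth is on the blue lens axis at (228,150) and faces the ring. Right: the branch ends at (558,268), where the axis ends. The two cameras disagree on yaw (0 to -5°), so I'll look closer.

```bash
cat > z1.py <<'E'
from tgt import *
import sys
tag=sys.argv[1]
out=[]
for n,o,w in(("scene",(215,185),75),("top",(350,200),75)):
    im=np.load(f"im{tag}_{n}.npz")["p"]; cp=np.load(f"campose_{n}.npy"); C=Rc(*cp[3:5]); F=cp[:3]-.145*C[:,0]
    for yaw in(None,0,-5):
        a=cv2.resize(im[o[1]:o[1]+w,o[0]:o[0]+w],(400,400),interpolation=cv2.INTER_CUBIC)[:300] if 0 else cv2.resize(im[o[1]:o[1]+w,o[0]:o[0]+w],(266,266),interpolation=cv2.INTER_CUBIC); k=266/w
        if yaw is not None:
            Rf=C@Ro.from_euler("z",yaw,degrees=True).as_matrix(); 
            pf=F-C@np.array([.056,0,0])-Rf@np.array([0,0,.042]); t=np.linspace(0,6.283,40)
            for E in([.022*np.cos(t),.022*np.sin(t),0*t],[.022*np.cos(t),.022*np.sin(t),0*t+.084],[0*t+.056,.022*np.cos(t),.042+.022*np.sin(t)]):
                cv2.polylines(a,[((proj(n,np.array(E).T@Rf.T+pf)-o+.5)*k).astype(np.int32)],True,(0,0,255))
            # branch silhouette sides
            cpos=-r.calibration(n)["R"].T@r.calibration(n)["t"]; v=Rf.T@(pf+Rf@[.03,0,.042]-cpos); th=np.arctan2(-v[1],v[2])
            for sg in(1,-1):
                E=np.array([[.022,sg*.022*np.cos(th),.042+sg*.022*np.sin(th)],[.056,sg*.022*np.cos(th),.042+sg*.022*np.sin(th)]])
                cv2.polylines(a,[((proj(n,E@Rf.T+pf)-o+.5)*k).astype(np.int32)],False,(0,255,0))
        out.append(a)
cv2.imwrite(f"pics/z{tag}.png",np.vstack([np.hstack(out[:3]),np.hstack(out[3:])]))
E
python3 z1.py 5
```

```text
(no output)
```

View pics/z5.png

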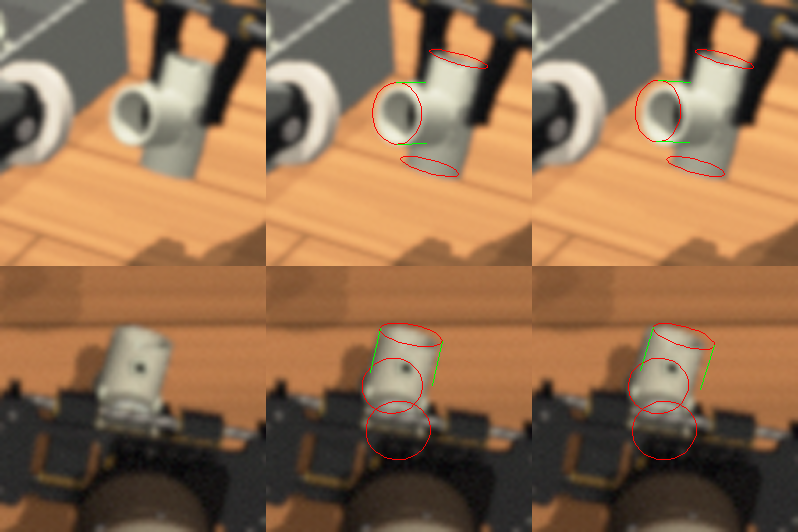

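```bash
cat > j1.py <<'E'
from tgt import *
from hand import *
def clean(d):
    g=np.zeros_like(d,bool)
    mx=cv2.dilate(d,np.ones((3,3)));mn=cv2.erode(d,np.ones((3,3))); return (mx-mn<.02)&(mn>0)
# nominal commanded tool pose for im5; im4 = sensed offset
R=Rt; T5=tcp_t()+Rt@np.array([.0003,.0003,-.0003]); T4=tcp_t()-Rt@np.array([.0,.0577,.0432])
sets=[]
for n in("scene","top"):
    for tag,T in(("4",T4),("5",T5)):
        z=np.load(f"im{tag}_{n}.npz"); g=proj(n,T)[0].astype(int); reg=np.zeros((480,640),bool); reg[g[1]-45:g[1]+45,g[0]-45:g[0]+45]=1
        d=z["d"].astype(np.float32)
        u=d*(clean(d)); P,uv=pts(n,u,reg); c=z["p"][uv[:,1],uv[:,0]].astype(float); L=(P-T)@R
        m=(np.linalg.norm(P-T,axis=1)<.09)&(c.mean(1)>70)&(c.max(1)-c.min(1)<45)&(L[:,2]>-.045)
        sets.append((n,tag,T,P[m])); print(n,tag,m.sum())
def mk(sel):
    def rs(x):
        Rf=np.c_[R[:,1],R[:,0],-R[:,2]]@Ro.from_euler("yz",[x[2],x[3]]).as_matrix(); out=[]
        for n,tag,T,P in sel:
            b=x[4:7] if n=="scene" else x[7:10]
            e=tee_sdf((P-b-T-R@np.array([0,x[0],x[1]]))@Rf); s=.0012
            out.append(np.sqrt(2*(np.sqrt(1+(e/s)**2)-1))*np.sign(e)*15/np.sqrt(len(P)))
        out.append(np.r_[x[4:]/.002, (x[1]-.042)/.003]*1); return np.concatenate(out)
    return rs
for nm,sel in(("all",sets),("scene",sets[:2]),("top",sets[2:]),("5",sets[1::2]),("4",sets[::2])):
    s=min((least_squares(mk(sel),[0,.042,0,a]+[0]*6,x_scale=[.01,.01,.2,.2]+[.005]*6) for a in(-.1,.1)),key=lambda s:s.cost)
    x=s.x; J=np.linalg.inv(s.jac.T@s.jac); print(nm,"y,z mm",(x[:2]*1000).round(1),"pitch,yaw",np.degrees(x[2:4]).round(2),"+-",np.degrees(np.sqrt(np.diag(J)[2:4])).round(1),"bias",(x[4:]*1000).round(1),round(s.cost,1))
E
python3 j1.py
```

```text
scene 4 418
scene 5 498
top 4 291
top 5 265
all y,z mm [ 1.2 41.2] pitch,yaw [ 0.41 -1.2 ] +- [0.2 0.2] bias [ 2.4  3.5 -0.7 -1.9  0.6  1. ] 443.4
scene y,z mm [ 2.7 42.5] pitch,yaw [ 0.22 -0.93] +- [0.3 0.3] bias [ 0.8  3.7 -0.2  0.   0.   0. ] 253.3
top y,z mm [-3.2 39.2] pitch,yaw [ 2.56 -1.4 ] +- [0.4 0.5] bias [-0.   0.  -0.  -0.4  0.9  1.1] 185.0
5 y,z mm [ 2.  41.3] pitch,yaw [ 0.38 -2.91] +- [0.3 0.3] bias [ 2.8  4.3 -0.9 -1.9  1.8  1.2] 177.3
4 y,z mm [-0.4 41.2] pitch,yaw [0.81 0.84] +- [0.3 0.4] bias [ 1.9  2.   1.  -1.4  1.9 -0.7] 220.4
```

The joint fit over both cameras and both poses puts the tee in the hand at yaw -1.2° and pitch 0.4°. The mouth is about 1 to 2 mm from the focus. I'll make a small correction and then check again.

```bash
python3 -m jog '[[[-0.0005,0,0],[0,0,-0.05]],[[-0.0015,0.0005,0.0005],[0,0,-0.15]],[[-0.0025,0.001,0.001],[0,0,-0.25]],[[-0.0035,0.001,0.001],[0,0,-0.3]],[[-0.0035,0.001,0.001],[0,0,-0.3]],[[-0.0035,0.001,0.001],[0,0,-0.3]],[[-0.0035,0.001,0.001],[0,0,-0.3]],[[-0.0035,0.001,0.001],[0,0,-0.3]],[[-0.0035,0.001,0.001],[0,0,-0.3]],[[-0.0035,0.001,0.001],[0,0,-0.3]]]'
python3 m3.py 6; python3 z1.py 6
python3 - <<'E'
from h import *
s=r.sense(); print(s["time_s"],s["joint_velocities"].round(2),s["joints"].round(1))
for q in("elbow","coupling","flange"):
    for n in("scene","top"):
        p,d=r.capture(n)
        o=r.cut_out(q,n)
        if o:
            A=np.load(f"c_{n}_{q}_0.npz"); P,_=pts(n,d,o[0]["region"]); print(q,n,np.median(A["P"],0).round(3),np.median(P,0).round(3))
E
```

```text
time_s: 9.25
tcp_pos: [0.5739, -0.1714, 0.1897]
ee_rot: [[0.151, 0.874, 0.463], [0.989, -0.128, -0.08], [-0.011, 0.469, -0.883]]
wrist_force: [-0.2, 0.0, -3.1]
gripper_width: 0.504
t 9.25 shift [0.0012, -0.0042, 0.0007] turn [0.02, -0.023, 0.312]
scene 642 free: mouth in cam frame rel focus [ 0.7  2.5 -0.5] rotvec [3.6 1.7 1. ] med 0.0011
   constr [ 0.3 -0.4 -4. ] [ 0.2  3.1 -0.5] x [-0.0013  0.0419  0.0672 -0.0384  0.002 ] 0.001
top 423 free: mouth in cam frame rel focus [5.  3.6 2.7] rotvec [-0.3  0.1  2.3] med 0.0008
   constr [0.  3.4 2.6] [0.1 0.2 2.3] x [-0.0016  0.0412  0.0023  0.0144  0.0017] 0.0007
9.55 [-0.01 -0.02 -0.02 -0.12 -0.03 -0.12] [   1.     9.5  -33.5   15.   -20.1 -112.4]
elbow scene [0.564 0.111 0.072] [0.565 0.111 0.082]
elbow top [0.555 0.105 0.099] [0.554 0.105 0.1  ]
coupling scene [0.55  0.23  0.061] [0.549 0.229 0.061]
coupling top [0.535 0.23  0.07 ] [0.531 0.227 0.07 ]
flange scene [ 0.427 -0.11   0.008] [ 0.428 -0.112  0.009]
```

View pics/z6.png

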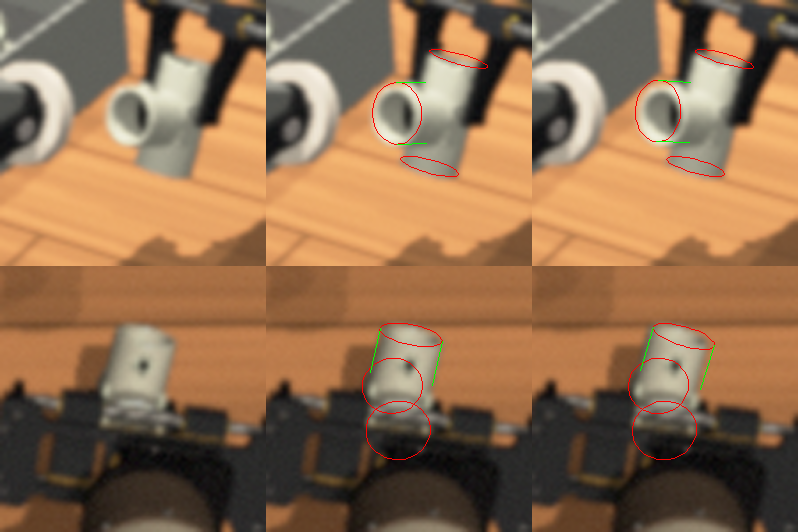

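Both close-ups show the mouth inside the target outline, scene (398,113) and top (410,335), to about 1 px. The bystanders haven't moved and the arm is at rest. Handing in.

```bash
python3 -c "
from station import r
print(r.finish_job()); s=r.sense(); print(s['time_s'],s['gripper_width'],s['wrist_force'])"
```

```text
the job is handed in; nothing more can be done
None
the job is handed in; nothing more can be done
```

I gripped the light-grey tee across its run, lifted it straight off its post and carried it over the rack. It is held in front of the inspection camera with the branch pointing into the lens. I made one small correction there and handed the job in, still gripping, at about 10 s.

**Last checks:**
- **Position:** the mouth is about 1 mm from the focus along the lens axis, 2 mm sideways and 0–1 mm vertically, averaged over both cameras. Single readings were up to about 5 mm off, and the two cameras disagree by several mm vertically (scene -0.5 to -4.0 mm, top about +2.7 mm).
- **Direction:** aim and upright are within about 1–3° on average. One free fit gave 3.6° of roll. Yaw from the top camera is noisy: it changed from -5.4° to +2.3° after a turn of only 1.5°. The outline overlays match to about 1 px in both views.
- **Grip and rest:** the jaw opening stayed at 44 mm, the wrist force was about 3 N and the joints were still.
- **Other objects:** the elbow and the coupling were where they started in both cameras. The flange was confirmed in the scene camera only, because the top camera found no flange in the last check. I did not measure the bin or the camera stand again; no contact force showed.

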